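Strike the maker's mark into a brass key fob and hold it up to the light

ROBOT

A 6-joint arm with a two-finger parallel gripper is mounted at the origin on the work surface. World frame = base frame: x ahead of the robot, y to its left, z up, the work surface at z = 0. Lengths are in m, angles in rad, forces in N, time in s.
With the tool pointing down it reaches from about 0.2 to 0.875 m from the base axis. Payload 3.4 kg.
Tool frame: the origin (TCP) lies at the very end of the fingers, on their centre line; the grasp point (between the pads) lies 19 mm behind it; z points along the fingers, y is the line along which they close (so a half turn about z gives the same grasp; the last joint's range is limited). The gripper opens to 94 mm and grips with 3 to 60 N. Pads are 16 mm wide; open, the fingers measure 119 mm over their backs; the gripper's body (75 mm by 177 mm) begins 78 mm behind the grasp point.
Start: joints at [-0.121, 0.276, 1.505, -0, 1.361, -0.121], TCP at [0.575, -0, 0.174] pointing down, gripper open.
Joint ranges: [-2.89, 2.89], [-0.75, 2.08], [0.22, 2.7], [-1.18, 4.32], [0.11, 2.71], [-2.7, 2.7]. Speed limits (rad/s): [2.57, 2.57, 3.14, 3.14, 3.14, 3.14].

INTERFACE

Orientations are given as a unit quaternion [x, y, z, w].
In Python, from cell import ctrl gives the robot as it stands. The module is installed in compiled form; this text tells all that it offers. Calls block until the motion is done:
- ctrl.goto(position, orientation): joint-space move of the TCP to a pose.
- ctrl.move_straight(position, rate=0.15, rotation=None, force_limit=None): straight line of the TCP; rotation=None keeps the orientation; rate is the mean speed in m/s. With force_limit (N) it stops when the force on the tool has changed by that much, and returns True; else False.
- ctrl.move_joints(angles): joint-space move.
- ctrl.open_gripper() and ctrl.grasp(effort=None): open the fingers fully, or close them until they stop; effort is the grip in N (None keeps the last).
- ctrl.hold(seconds).
- ctrl.solve_ik(position, orientation): joint angles nearest the present ones, or None.
- ctrl.read_camera(name): name is "scene" or "side" or "wrist"; returns a dict with "image" (480x640x3 uint8, red, green, blue), "vfov" (degrees; the focal length in pixels is half the picture's height over the tangent of half this angle, whatever the lens; pixels are square), "cx", "cy" (the principal point, pixels), "extrinsics" (4x4, takes a point from camera to world coordinates); the wrist camera has in their place "tool_from_camera" (4x4, takes a point from camera to tool coordinates, whose origin is the TCP and whose axes are the flange's). Camera axes: x right, y up, looking along -z (the intrinsics and any distortion apply to the point x, -y, -z); pixel columns grow to the right and rows downward; lengths in m; the calibration is good to about 2 mm. A picture is of the moment at which its call begins: read the wrist's pose just before it. There is no depth.
A pose or a line that the arm cannot do raises ctrl.Unreachable and nothing moves.
- ctrl.sign_off(): hands the job in; it is judged then, once.
Readings, each from a call of its own:
- ctrl.get_clock(): time.
- ctrl.get_joint_pos(): joint angles.
- ctrl.get_qvel(): joint speeds.
- ctrl.get_joint_torque(): joint torques, N m.
- ctrl.get_ee_pos(): TCP position.
- ctrl.get_ee_rot(): TCP orientation.
- ctrl.get_ft_force(): force on the tool from outside, world axes, zero at the start.
- ctrl.get_moment(): the same for the moment, N m.
- ctrl.get_grip_width(): opening from 0.0 (shut) to 1.0 (fully open).
- ctrl.get_finger_force(): force on a finger pad.
Only numpy, scipy, OpenCV 4.12 (cv2) and the standard library are available. Lean on these libraries where they do the work, as an engineer would, in place of code of your own. Each camera call takes 0.05 s, during which the arm holds its last target. There are 200 camera calls.

TASK

Take the brass mallet by its handle and strike the spring-return punch of the marking fixture smartly down onto the brass key fob, then set the mallet back on the bench without dropping it. Draw the fob out of the fixture's slot by its tail and finish while holding it up, still and touching nothing else, at least 15 cm above the bench, tipped about half-way to upright with its marked end raised and its marked face on the upper side. Leave the oil bottle, the coffee cup and the bead case standing where they are.

Things in the scene. Friction and masses are not known exactly. Their poses are not given: they have to be found in the camera images.
- fixture: hand-struck marking fixture bolted to the bench. Origin on the bench under the punch axis; +x to its closed back, the fob's tail sticks out to -x, z up. Base plate 90 mm wide, x -60 to +90, 12 high; steel bed 44 wide, x -60 to +65, top at z = 40; on it a green guide block, x -30 to +30, 60 wide, up to z = 79, with the punch's 24 mm round bush on it up to z = 91
- punch (a joint): travel of the punch in m: 0 = up at rest, grows as it is driven down; spring-return, about 3 N to start it, 450 N/m more, about 9 N when its tip meets the fob at 0.014
- punch_head (a point): centre of the top of the punch's mushroom head (30 mm wide, dark steel; flat top 20 mm), on the fixture's axis, 123 mm above the bench at rest; this is what the mallet strikes
- fob: brass key fob, a solid bar 140 (x) x 26 (y) x 8 mm (z), 0.23 kg. Origin at the centre of its underside; +x to the end to be marked (in the slot), -x to the tail with a ring hole; z out of the face to be marked. Starts flat on the bed along the fixture's x, 1 to 2 mm off the back stop; the tail overhangs the bed by 55 mm. It leaves the slot after 60 mm of travel along the fixture's -x
- fob_mark (a point): the spot to be marked: on the face, 25 mm from the marked end (a small round polished spot), under the punch
- fob_grip (a point): a good place to pinch the tail across its 26 mm width: on the centre line at mid-thickness, 25 mm from the tail end
- mallet: one-pound brass mallet, 0.47 kg: round brass head 36 mm wide and 56 mm tall, standing on one of its two flat striking faces; wooden handle level, 20 mm wide (y) and 24 mm high, running to -x, 150 mm from the head's axis to its end. Origin at the centre of the lower striking face, z along the head's axis (up at the start)
- mallet_head (a point): centre of the mallet's head, 28 mm above the lower striking face
- mallet_grip (a point): on the handle's axis, 45 mm from the head's axis (the centre of mass lies in the head)
- oil_bottle: bystander: amber glass bottle with a copper cap, 56 mm wide, 95 mm tall; origin under its centre
- coffee_cup: bystander: paper-white cup, 72 mm wide, 85 mm tall; origin under its centre
- bead_case: bystander: closed walnut bead case 60 x 160 x 36 mm; origin under its centre
- slot_mouth (a point): centre of the slot's floor at the mouth (fixture x = -30 mm), 40 mm above the bench. The slot runs along the fixture's x through the guide block, 28.6 mm wide and 11 mm high, floor level with the bed; a back stop closes it at x = +27.5
Not all that is in view belongs to the job. What is shaped like the fixture but purple is not meant.

How it is judged:
By the outcome, as a careful person would: the job done as asked, in the order asked, and still so for the second after the job is handed in, while the arm keeps its last pose, push and grip.
It also fails if it takes over 64 s, if anything falls off the work surface, if the arm or the gripper's body presses on something with over 40 N, if the wrist force passes 120 N, or if a joint passes its speed limit or range.

## Working session

There is one attempt and no reset: what is moved stays moved. The work goes in short steps, each a Python script; the robot and the scene stay as the last script left them, time stands still between calls to the robot, and variables do not carry over. Pictures are saved under pics/ and viewed, at most 10 in all, crops included, and the job is handed in when it is done.

```bash
mkdir -p pics; python3 - <<'E'
from cell import ctrl
import cv2,numpy as np
for n in ["scene","side","wrist"]:
    c=ctrl.read_camera(n); cv2.imwrite(f"pics/{n}0.png",c["image"][:,:,::-1])
    print(n,{k:(np.round(v,4).tolist() if k!="image" else 0) for k,v in c.items()})
print(ctrl.get_ee_rot(),ctrl.get_clock())
E
```

```text
scene {'image': 0, 'vfov': 42.7899, 'cx': 326.6519, 'cy': 244.4401, 'extrinsics': [[0.5527, -0.5241, 0.6479, 1.4544], [0.8333, 0.3516, -0.4265, -0.5901], [-0.0043, 0.7757, 0.6311, 0.9943], [0.0, 0.0, 0.0, 1.0]]}
side {'image': 0, 'vfov': 47.5138, 'cx': 312.5189, 'cy': 237.3899, 'extrinsics': [[0.9974, 0.0498, -0.0518, 0.4767], [-0.0718, 0.6673, -0.7413, -0.9548], [-0.0024, 0.7431, 0.6691, 0.9573], [0.0, 0.0, 0.0, 1.0]]}
wrist {'image': 0, 'vfov': 71.8839, 'cx': 319.9253, 'cy': 240.4885, 'tool_from_camera': [[0.0008, 0.9732, 0.2298, 0.0671], [1.0, -0.0006, -0.0006, 0.0003], [-0.0004, 0.2298, -0.9732, -0.2114], [0.0, 0.0, 0.0, 1.0]]}
[ 7.07092783e-01  7.07120424e-01 -4.42859656e-04 -5.53597723e-04] 0.15
```

View pics/scene0.png

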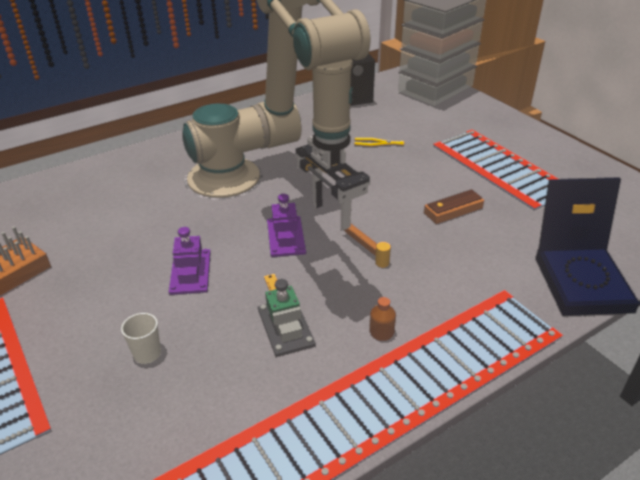

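View pics/side0.png

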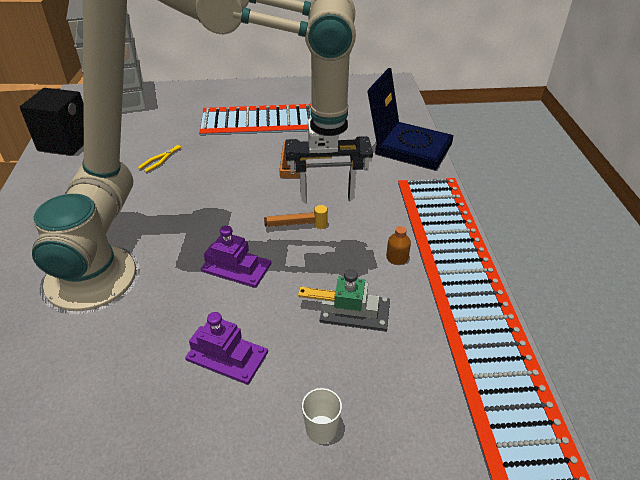

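Candidates: the fixture is the green/steel one (scene 285,310; side 352,300), and the purple ones (scene 190,262 and 285,228; side 228,350 and 236,258) are decoys. There is one mallet (scene 370,245; side 300,217). The fob is the brass tail (side 315,293), not the yellow pliers (side 160,158). Next is a close crop to check this choice.

```bash
python3 - <<'E'
import cv2,numpy as np
a=cv2.imread("pics/scene0.png")[220:360,250:400]; b=cv2.imread("pics/side0.png")[195:335,255:405]
o=np.hstack([cv2.resize(x,None,fx=2.66,fy=4,interpolation=cv2.INTER_CUBIC) if 0 else cv2.resize(x,(400,373),interpolation=cv2.INTER_CUBIC) for x in (a,b)])
cv2.imwrite("pics/crop0.png",o)
E
```

```text
(no output)
```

View pics/crop0.png

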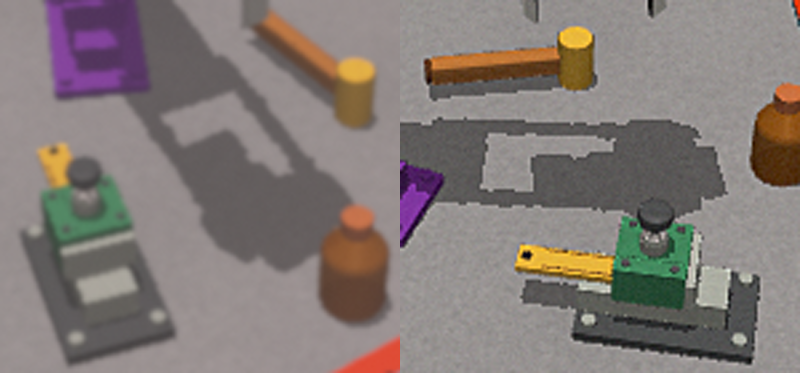

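The crop confirms the choice. Left half (scene): dark punch head at (282,282), brass mallet head top at (383,246), fob hole at (270,276). Right half (side): punch head at (351,274), mallet top at (321,208), fob hole at (302,291), handle end at (266,221).

```bash
cat > h.py <<'E'
from cell import ctrl
import numpy as np, cv2
from scipy.spatial.transform import Rotation as R
def ray(c,uv,E):
    f=240/np.tan(np.radians(c["vfov"]/2))
    d=E[:3,:3]@np.array([(uv[0]-c["cx"])/f,-(uv[1]-c["cy"])/f,-1]); return E[:3,3],d/np.linalg.norm(d)
def tri(rs):
    A=sum(np.eye(3)-np.outer(d,d) for o,d in rs); b=sum((np.eye(3)-np.outer(d,d))@o for o,d in rs)
    p=np.linalg.solve(A,b); return p,max(np.linalg.norm(np.cross(p-o,d)) for o,d in rs)
def onz(r,z): o,d=r; return o+d*(z-o[2])/d[2]
def toolT():
    T=np.eye(4);T[:3,3]=ctrl.get_ee_pos();T[:3,:3]=R.from_quat(ctrl.get_ee_rot()).as_matrix();return T
def snap(name):
    T=toolT();c=ctrl.read_camera("wrist");E=T@np.array(c["tool_from_camera"])
    cv2.imwrite(f"pics/{name}.png",c["image"][:,:,::-1])
    np.savez(f"pics/{name}.npz",E=E,vfov=c["vfov"],cx=c["cx"],cy=c["cy"]); return c,E
def load(name):
    z=np.load(f"pics/{name}.npz"); return {k:float(z[k]) for k in("vfov","cx","cy")},z["E"]
def down(yaw): # tool z down, tool x along world yaw direction
    return mk([np.cos(yaw),np.sin(yaw),0],[0,0,-1])
def mk(x,z):
    x=np.array(x,float);z=np.array(z,float);z/=np.linalg.norm(z);x-=z*(x@z);x/=np.linalg.norm(x)
    return R.from_matrix(np.c_[x,np.cross(z,x),z]).as_quat()
E
python3 - <<'E'
from h import *
C=[ctrl.read_camera(n) for n in("scene","side")];X=[np.array(c["extrinsics"]) for c in C]
for n,a,b in[("punch",(281.9,282.2),(350.6,273.8)),("mallet",(383.1,245.9),(321.4,208.5)),("hole",(270.3,276.3),(302.3,291)),("bottlecap",(383.5,301),(400,230)),("cup",(141,324),(322,402)),("case",(455,203),(288,160))]:
    p,e=tri([ray(C[0],a,X[0]),ray(C[1],b,X[1])]); print(n,p.round(4),round(e,4))
print("hend",onz(ray(C[1],(266,221),X[1]),.028))
E
```

```text
punch [ 0.6134 -0.1499  0.1229] 0.0015
mallet [0.5771 0.1497 0.061 ] 0.0005
hole [ 0.5107 -0.1249  0.0498] 0.0015
bottlecap [0.7542 0.0117 0.0955] 0.0007
cup [ 0.5291 -0.4314  0.0895] 0.0002
case [0.499  0.4603 0.0132] 0.0053
hend [0.43089955 0.14826771 0.028     ]
```

```bash
python3 - <<'E'
from h import *
q=down(0.0); ctrl.goto([.50,.15,.12],q); snap("m1"); ctrl.move_straight([.56,.15,.12],.3); snap("m2")
print(ctrl.get_joint_pos())
y=np.radians(-13.7);u=np.array([np.cos(y),np.sin(y),0]);P=np.array([.6134,-.1499,.24])
ctrl.goto(P-u*.10,down(y)); snap("f1"); ctrl.move_straight(P-u*.03,.3); snap("f2"); print(ctrl.get_joint_pos(),ctrl.get_clock())
a=[cv2.imread(f"pics/{n}.png") for n in("m1","m2","f1","f2")]
cv2.imwrite("pics/all1.png",cv2.resize(np.vstack([np.hstack(a[:2]),np.hstack(a[2:])]),(800,600),interpolation=cv2.INTER_AREA))
E
```

```text
[1.41159933e-01 3.18457877e-01 1.58267028e+00 9.49296241e-05
 1.24228419e+00 1.71241512e+00]
[-3.53509295e-01  2.90354118e-01  1.32653932e+00  1.63338022e-04
  1.52770527e+00  1.45457552e+00] 3.975
```

View pics/all1.png

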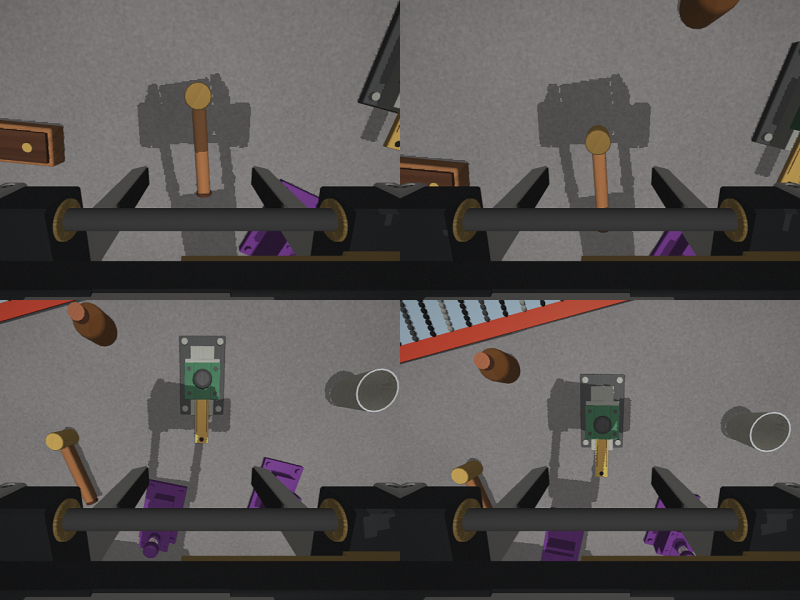

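Top row: the mallet head top is at about (198,95) and (598,141). Bottom row: the punch head is at (202,379) and (602,424), and the fob tail hole at (201,438) and (601,474). The tile scale is 1.6, so I'll enlarge for exact pixels.

```bash
python3 - <<'E'
import cv2,numpy as np
L=[("m1",250,120),("m2",250,190),("f1",250,50),("f2",250,110)]
t=[]
for n,x,y in L:
    c=cv2.imread(f"pics/{n}.png")[y:y+200,x:x+133]; t.append(cv2.resize(c,(399,600),interpolation=cv2.INTER_CUBIC)[:, :])
o=np.hstack(t); o=cv2.resize(o,(800,300)) if 0 else o
cv2.imwrite("pics/c_m.png",np.hstack(t[:2])); cv2.imwrite("pics/c_f.png",np.hstack(t[2:]))
E
```

```text
(no output)
```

View pics/c_m.png

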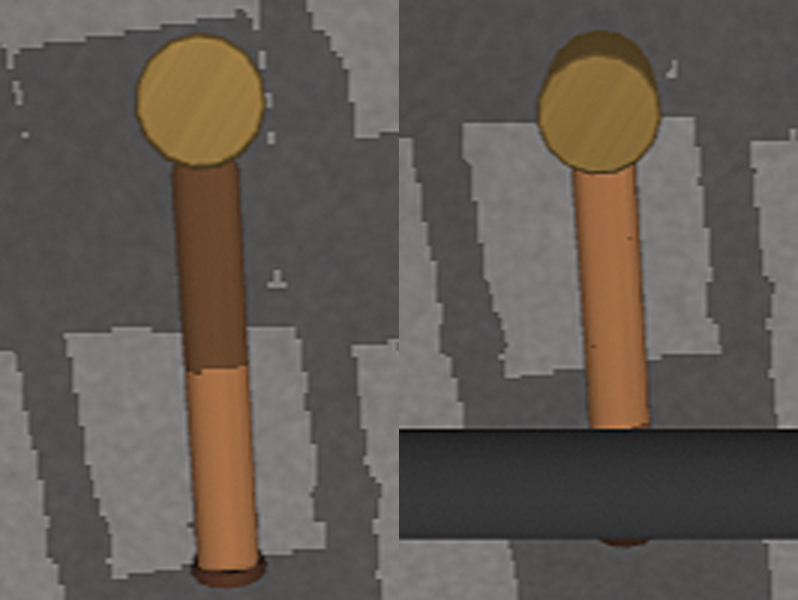

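View pics/c_f.png

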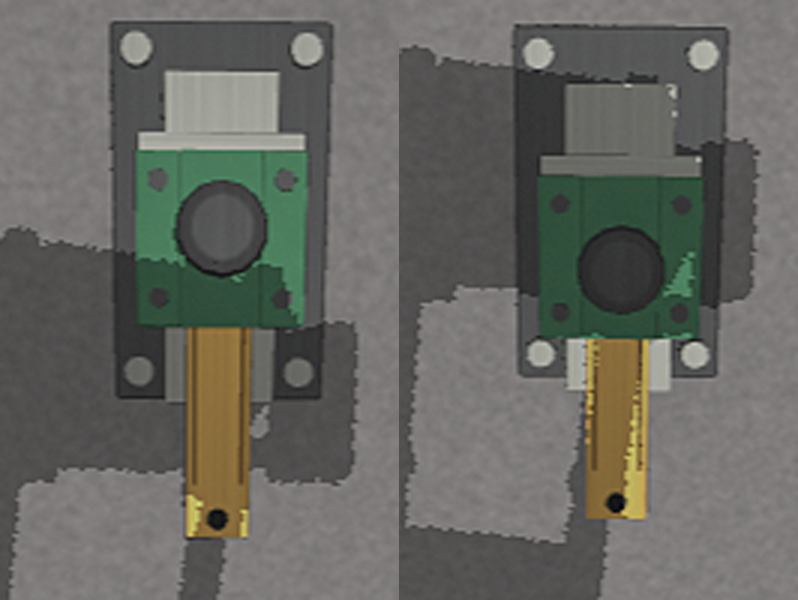

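The mallet crop shows the head top at crop (200,101) and (200,114), with the handle running slightly off the tool axis. The fixture crop shows the punch head at (221,227) and (222,270), the tail end at (217,538) and (217,518), and the plate corners clear.

```bash
python3 - <<'E'
from h import *
off={"m1":(250,120),"m2":(250,190),"f1":(250,50),"f2":(250,110)}
def r(n,p): c,E=load(n); o=off[n]; return ray(c,(o[0]+p[0]/3,o[1]+p[1]/3),E)
t=lambda a,p,b,q,n:print(n,*(x.round(4) for x in tri([r(a,p),r(b,q)])))
t("m1",(200,101),"m2",(200,114),"mtop")
t("f1",(221.3,227),"f2",(222,270),"punch")
t("f1",(217,519),"f2",(217,502),"hole"); t("f1",(217,538),"f2",(217,518),"tail")
t("f1",(111,22),"f2",(115,27),"bl");t("f1",(331,24),"f2",(328,29),"br");t("f1",(116,398),"f2",(120,377),"fl");t("f1",(321,398),"f2",(318,375),"fr")
for n,a,b in(("m1",(205,180),(227,560)),("m2",(206,180),(221,420))):
    p,q=onz(r(n,a),.036),onz(r(n,b),.036); d=p-q; print(n,p,q,np.degrees(np.arctan2(d[1],d[0])))
E
```

```text
mtop [0.5738 0.1532 0.057 ] 0.0001
punch [ 0.6128 -0.1514  0.1189] 0.0001
hole [ 0.5092 -0.1254  0.0483] 0.0
tail [ 0.5006 -0.1234  0.0442] 0.0
bl [ 0.7094 -0.13    0.0129] 0.0
br [ 0.688  -0.2157  0.0126] 0.0002
fl [ 0.5652 -0.0942  0.015 ] 0.0002
fr [ 0.5438 -0.1811  0.0086] 0.0001
m1 [0.55191113 0.15207908 0.036     ] [0.4318347  0.14503299 0.036     ] 3.358265970589253
m2 [0.54899855 0.15151503 0.036     ] [0.4680605  0.14670034 0.036     ] 3.4042916026260364
```

```bash
python3 - <<'E'
from h import *
y=np.radians(3.4);u=np.array([np.cos(y),np.sin(y),0]);g=np.array([.574,.153,0])-.042*u
q=down(y); ctrl.goto(g+[0,0,.10],q); ctrl.move_straight(g+[0,0,.009],.12)
ctrl.grasp(60); print(ctrl.get_grip_width(),ctrl.get_finger_force(),ctrl.get_ee_pos(),ctrl.get_ft_force())
ctrl.move_straight(g+[0,0,.12],.12); print(ctrl.get_grip_width(),ctrl.get_ft_force(),ctrl.get_moment())
y=np.radians(-13.9);u=np.array([np.cos(y),np.sin(y),0]);s=np.array([.6125,-.1513,0])-.042*u;q=down(y)
ctrl.goto(s+[0,0,.235],q); print(ctrl.get_ee_pos(),ctrl.get_clock())
J=[np.array(ctrl.solve_ik(s+[0,0,z],q)) for z in(.22,.19,.16,.13,.11)]; print(np.abs(np.diff(J,axis=0)).max(0)/.025)
a=ctrl.read_camera("side")["image"][190:340,270:420];b=ctrl.read_camera("scene")["image"][200:350,220:370]
c,E=snap("w3"); w=c["image"][60:360,170:470]
cv2.imwrite("pics/s3.png",np.hstack([cv2.resize(a,(400,400)),cv2.resize(b,(400,400))])[:,:,::-1])
E
```

```text
0.0031780606257704462 0.0 [0.53204633 0.15048291 0.00898669] [0.16444052 0.24366843 0.23525364]
0.0013409185564344135 [-0.54324821 -0.03522297 -0.26853559] [ 0.09507549  0.10514136 -0.0688215 ]
[ 0.571414   -0.13990824  0.23425025] 9.825
[0.00000000e+00 7.60842550e-01 2.19462839e+00 0.00000000e+00
 2.70970400e+00 3.55271368e-14]
```

View pics/s3.png

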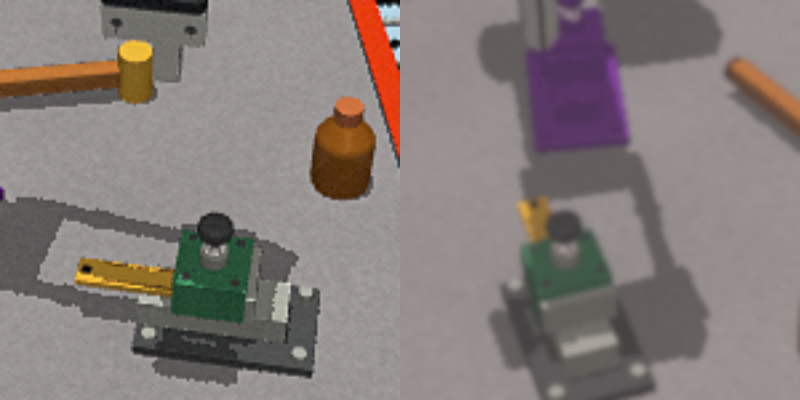

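The left crop shows the mallet still standing on the bench at about side (321,208), and the gripper is over the fixture empty. The grasp closed on nothing (width about 0). I'll go back, open, and check with prints and a picture taken before closing.

```bash
python3 - <<'E'
from h import *
y=np.radians(3.4);u=np.array([np.cos(y),np.sin(y),0]);g=np.array([.574,.153,0])-.042*u
q=down(y); ctrl.open_gripper(); print("w",ctrl.get_grip_width(),ctrl.get_clock()); ctrl.goto(g+[0,0,.10],q)
snap("w4"); print(ctrl.move_straight(g+[0,0,.009],.12,force_limit=8),ctrl.get_ee_pos(),ctrl.get_ft_force(),ctrl.get_grip_width())
a=ctrl.read_camera("side")["image"][130:250,240:400];b=ctrl.read_camera("scene")["image"][150:290,300:420]
c,E=snap("w5"); w=cv2.imread("pics/w4.png"); v=cv2.imread("pics/w5.png")
cv2.imwrite("pics/s4.png",np.vstack([np.hstack([cv2.resize(a,(400,300)),cv2.resize(b,(400,300))])[:,:,::-1],np.hstack([cv2.resize(w,(400,300)),cv2.resize(v,(400,300))])]))
E
```

```text
w 0.9987304445174586 11.425
False [0.53287319 0.1504507  0.00959762] [ 0.6167337   0.65074493 -0.99369875] 0.9971582636180362
```

View pics/s4.png

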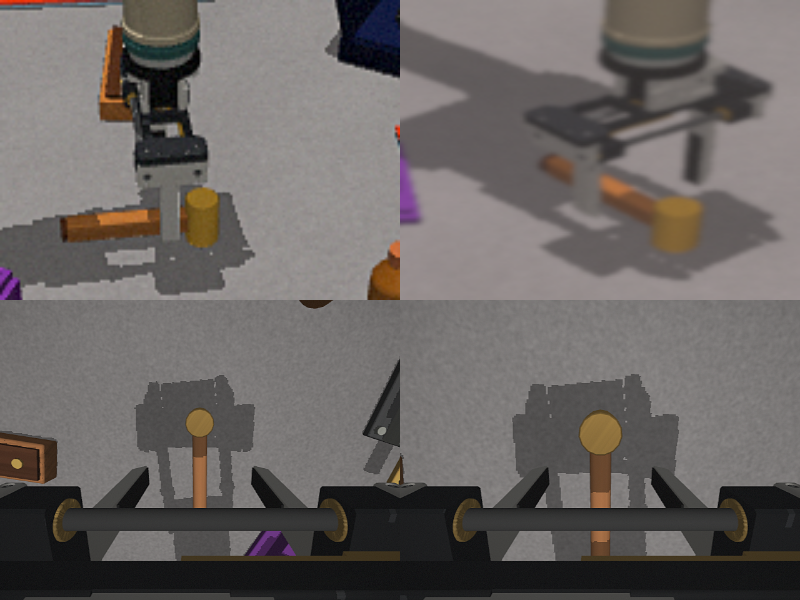

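The fingers straddle the handle properly (top-left: finger at (170,210), head at (203,217)). I'll close with less effort and check before lifting.

```bash
python3 - <<'E'
from h import *
print(ctrl.get_clock())
ctrl.grasp(25)
for i in range(3): print(ctrl.get_grip_width(),ctrl.get_finger_force(),ctrl.get_ft_force().round(2),ctrl.get_clock()); ctrl.hold(.1)
E
```

```text
13.7667
0.007919938251754804 0.0 [-0.18  0.55 -0.43] 15.1833
0.008257905501818054 0.0 [ 0.75  0.5  -0.35] 15.2833
0.007087278300348904 0.0 [-0.93 -0.58  0.53] 15.3833
```

View it.

```bash
python3 - <<'E'
from h import *
a=ctrl.read_camera("side")["image"][150:250,255:355];b=ctrl.read_camera("scene")["image"][175:275,325:425]
c,E=snap("w6"); v=c["image"][180:330,220:420]
cv2.imwrite("pics/s5.png",np.hstack([cv2.resize(a,(270,400)) if 0 else cv2.resize(a,(266,266)),cv2.resize(b,(266,266)),cv2.resize(v,(266,266))])[:,:,::-1])
E
```

```text
(no output)
```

View pics/s5.png

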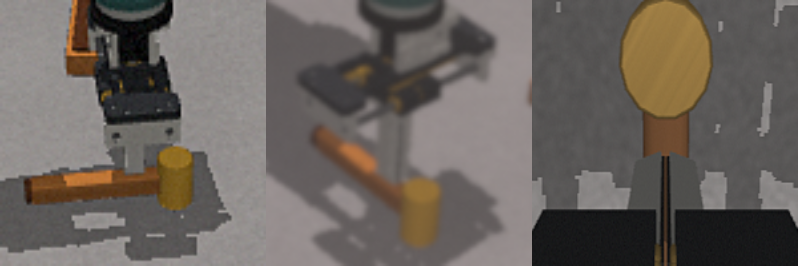

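The closed fingers seem to end at the handle's top rather than around it. I'll project the TCP into the views and check the arm's pose.

```bash
python3 - <<'E'
from h import *
p=ctrl.get_ee_pos();print(p,ctrl.get_joint_pos(),R.from_quat(ctrl.get_ee_rot()).as_matrix().round(3),ctrl.get_joint_torque().round(1))
for n,(x,y,s) in(("side",(255,150,2.66)),("scene",(325,175,2.66))):
    c=ctrl.read_camera(n);E=np.array(c["extrinsics"]);f=240/np.tan(np.radians(c["vfov"]/2))
    for z in(.009,.045,.11):
        k=E[:3,:3].T@(np.array([p[0],p[1],z])-E[:3,3]);u,v=c["cx"]-f*k[0]/k[2],c["cy"]+f*k[1]/k[2]
        print(n,z,round(u,1),round(v,1),"crop",round((u-x)*s),round((v-y)*s))
E
```

```text
[0.53208955 0.15050237 0.00900896] [ 1.49834478e-01  3.85775757e-01  1.79127944e+00 -3.25338777e-05
  9.64504940e-01  1.66132089e+00] [[ 0.998  0.059  0.   ]
 [ 0.059 -0.998 -0.   ]
 [ 0.     0.    -1.   ]] [  0.  -41.7 -18.6   0.   -0.1   0. ]
side 0.009 304.4 224.1 crop 131 197
side 0.045 304.2 213.7 crop 131 169
side 0.11 303.9 194.0 crop 130 117
scene 0.009 371.2 252.6 crop 123 206
scene 0.045 371.8 241.4 crop 124 177
scene 0.11 372.9 220.3 crop 127 121
```

```bash
python3 - <<'E'
from h import *
C=[ctrl.read_camera(n) for n in("scene","side")];X=[np.array(c["extrinsics"]) for c in C]
for a,b in[((319,207),(305,201)),((347,229),(350,200))]:
    print(tri([ray(C[0],a,X[0]),ray(C[1],b,X[1])]))
def pr(i,p):
    c,E=C[i],X[i];f=240/np.tan(np.radians(c["vfov"]/2));k=E[:3,:3].T@(np.array(p)-E[:3,3]);return round(c["cx"]-f*k[0]/k[2],1),round(c["cy"]+f*k[1]/k[2],1)
for z in(.174,.21): print(z,[pr(i,(x,0,z)) for i in(0,1) for x in(.522,.628)])
print("open near finger s4",[(z,pr(1,(.536,.097,z)),pr(0,(.536,.097,z))) for z in(.009,.028,.045)])
im=C[1]["image"]; 
for v in range(200,232,2): print(v,im[v,298:312].astype(int).mean(1).round().astype(int).tolist() if 0 else ["%d/%d/%d"%tuple(im[v,u]) for u in(300,304,308)])
E
```

```text
(array([0.52671636, 0.00076652, 0.20550007]), np.float64(0.0004553701681904908))
(array([0.62712703, 0.00434251, 0.20342761]), np.float64(0.0035840887093138317))
0.174 [(np.float64(317.7), np.float64(217.7)), (np.float64(344.7), np.float64(242.4)), (np.float64(303.0), np.float64(212.1)), (np.float64(349.6), np.float64(209.9))]
0.21 [(np.float64(317.4), np.float64(204.6)), (np.float64(344.9), np.float64(229.0)), (np.float64(302.8), np.float64(199.5)), (np.float64(350.3), np.float64(197.3))]
open near finger s4 [(0.009, (np.float64(307.1), np.float64(237.3)), (np.float64(354.7), np.float64(261.2))), (0.028, (np.float64(307.0), np.float64(231.9)), (np.float64(354.9), np.float64(255.3))), (0.045, (np.float64(307.0), np.float64(226.9)), (np.float64(355.1), np.float64(250.0)))]
200 ['116/115/108', '110/108/102', '108/106/102']
202 ['113/111/107', '109/106/104', '110/108/103']
204 ['110/108/104', '113/109/104', '113/112/107']
206 ['86/82/84', '107/105/99', '110/110/105']
208 ['87/83/83', '107/104/102', '113/110/104']
210 ['89/85/83', '109/106/106', '115/115/110']
212 ['81/81/81', '107/104/99', '116/112/112']
214 ['106/58/13', '107/107/106', '108/114/115']
216 ['118/75/36', '118/71/32', '120/73/29']
218 ['113/70/34', '98/59/25', '85/54/23']
220 ['92/58/32', '89/53/28', '90/56/32']
222 ['88/57/23', '92/56/26', '88/54/22']
224 ['76/76/74', '92/90/97', '88/89/88']
226 ['88/83/84', '90/87/89', '86/85/84']
228 ['89/87/86', '88/86/87', '88/89/83']
230 ['85/78/79', '88/83/86', '88/87/84']
```

The fingers really end about 33 mm above the reported TCP, measured at z≈0.204 against 0.174 at the start, so the fingers closed just over the handle. I'll find the offset by touching the bench with the open fingers.

```bash
python3 - <<'E'
from h import *
g=ctrl.get_ee_pos(); q=ctrl.get_ee_rot()
ctrl.open_gripper()
g0=np.array([g[0],g[1],0])
ctrl.move_straight(g0+[0,0,-.012],.08)
print(ctrl.move_straight(g0+[0,0,-.045],.03,force_limit=5),ctrl.get_ee_pos(),ctrl.get_ft_force(),ctrl.get_clock())
E
```

```text
True [ 0.53204411  0.15050086 -0.03103271] [-0.49387569 -0.61208718  5.57711655] 18.3833
```

Contact came at reported z = −0.031, so the real tip is about 30 mm behind the reported TCP. I'll regrasp with this correction.

```bash
cat >> h.py <<'E'
D=.0305  # real finger tip lies this far behind the reported TCP
def rep(tip,q): return np.array(tip)+D*R.from_quat(q).as_matrix()[:,2]
E
python3 - <<'E'
from h import *
q=ctrl.get_ee_rot(); g=ctrl.get_ee_pos(); t=np.array([g[0],g[1],.009])
ctrl.move_straight(rep(t,q),.05); ctrl.grasp(60); w=ctrl.get_grip_width()
print(w,ctrl.get_finger_force(),ctrl.get_ft_force().round(2),ctrl.get_clock())
if w>.1:
    ctrl.move_straight(rep(t+[0,0,.05],q),.1); print(ctrl.get_grip_width(),ctrl.get_ft_force().round(2),ctrl.get_moment().round(3),ctrl.get_clock())
    snap("w7")
E
```

```text
0.21392607032494318 59.99835133552551 [ 0.32 -1.13 -0.39] 19.8583
0.20706718685002248 [-0.35 -0.74 -4.3 ] [0.058 0.279 0.018] 20.5083
```

```bash
cat > tilt.py <<'E'
from h import *
def tilt(name,T):
    c,E=load(name); im=cv2.imread(f"pics/{name}.png"); hsv=cv2.cvtColor(im,cv2.COLOR_BGR2HSV)
    m=((hsv[...,0]>17)&(hsv[...,0]<28)&(hsv[...,1]>90)&(hsv[...,2]>95)).astype(np.uint8)
    m[300:]=0; m[:, :230]=0; m[:,410:]=0
    n,l,s,ce=cv2.connectedComponentsWithStats(m); i=1+s[1:,4].argmax(); print("blob",s[i],ce[i].round(1))
    f=240/np.tan(np.radians(c["vfov"]/2)); gp=T[:3,3]+T[:3,:3]@[0,0,-D-.019]; x=T[:3,0]
    for a in(-20,-10,0,10,20):
        t=np.radians(a); p=gp+.042*(np.cos(t)*x-np.sin(t)*np.array([0,0,1]))+.028*(np.cos(t)*np.array([0,0,1])+np.sin(t)*x)
        k=E[:3,:3].T@(p-E[:3,3]); print(a,"deg head-down ->",round(c["cx"]-f*k[0]/k[2],1),round(c["cy"]+f*k[1]/k[2],1))
E
python3 - <<'E'
from tilt import *
tilt("w7",toolT())
E
```

```text
blob [ 279  181   83   82 5303] [320.1 222.2]
-20 deg head-down -> 322.0 261.8
-10 deg head-down -> 322.0 241.5
0 deg head-down -> 321.9 224.6
10 deg head-down -> 321.8 211.7
20 deg head-down -> 321.7 202.8
```

```bash
python3 - <<'E'
from tilt import *
y=np.radians(-13.9);u=np.array([np.cos(y),np.sin(y),0]);s=np.array([.6125,-.1513,0])-.042*u;q=down(y)
p=ctrl.get_ee_pos(); ctrl.move_straight(p+[0,0,.12],.25)
ctrl.goto(rep(s+[0,0,.217],q),q); snap("w8"); tilt("w8",toolT())
ctrl.hold(.2); t=ctrl.get_clock()
ctrl.move_straight(rep(s+[0,0,.114],q),.42)
print(ctrl.get_clock()-t,ctrl.get_ee_pos()-rep(s+[0,0,.114],q),ctrl.get_ft_force().round(1),ctrl.get_grip_width())
cs=ctrl.read_camera("side")["image"]
ctrl.move_straight(rep(s+[0,0,.22],q),.3)
ctrl.hold(.1); print(ctrl.get_grip_width(),ctrl.get_ft_force().round(2),ctrl.get_clock()); snap("w9"); tilt("w9",toolT())
a=cs[200:340,270:420]
cv2.imwrite("pics/strike.png",cv2.resize(a,(600,560),interpolation=cv2.INTER_CUBIC)[:,:,::-1])
E
```

```text
blob [ 279  181   82   82 5262] [320.  222.3]
-20 deg head-down -> 321.2 260.9
-10 deg head-down -> 321.2 240.5
0 deg head-down -> 321.1 223.6
10 deg head-down -> 321.1 210.7
20 deg head-down -> 321.1 201.8
0.39170000000000016 [-0.00261812  0.00139475  0.00025772] [-5.5  0.5  2.4] 0.20796083849908648
0.20936486593442827 [-0.59  0.69 -4.6 ] 23.6167
blob [ 276  167   89  117 6866] [320.4 233.9]
-20 deg head-down -> 322.2 260.9
-10 deg head-down -> 322.2 240.5
0 deg head-down -> 322.1 223.6
10 deg head-down -> 322.0 210.7
20 deg head-down -> 322.0 201.8
```

```bash
python3 - <<'E'
import cv2,numpy as np
for n in("w8","w9"):
    im=cv2.imread(f"pics/{n}.png"); print(n,[(v,int(im[v,314:326].mean())) for v in range(156,300,5)])
w=[cv2.resize(cv2.imread(f"pics/{n}.png")[130:310,240:400],(266,300)) for n in("w8","w9")]
s=cv2.resize(cv2.imread("pics/strike.png"),(266,300))
cv2.imwrite("pics/last.png",np.hstack(w+[s]))
E
```

```text
w8 [(156, 64), (161, 66), (166, 66), (171, 65), (176, 58), (181, 68), (186, 115), (191, 113), (196, 112), (201, 111), (206, 109), (211, 108), (216, 107), (221, 107), (226, 107), (231, 108), (236, 108), (241, 106), (246, 106), (251, 104), (256, 104), (261, 105), (266, 76), (271, 76), (276, 76), (281, 76), (286, 76), (291, 76), (296, 76)]
w9 [(156, 67), (161, 66), (166, 65), (171, 71), (176, 72), (181, 73), (186, 74), (191, 74), (196, 74), (201, 75), (206, 95), (211, 99), (216, 98), (221, 98), (226, 98), (231, 97), (236, 97), (241, 97), (246, 98), (251, 100), (256, 100), (261, 100), (266, 99), (271, 98), (276, 98), (281, 99), (286, 73), (291, 73), (296, 73)]
```

View pics/last.png

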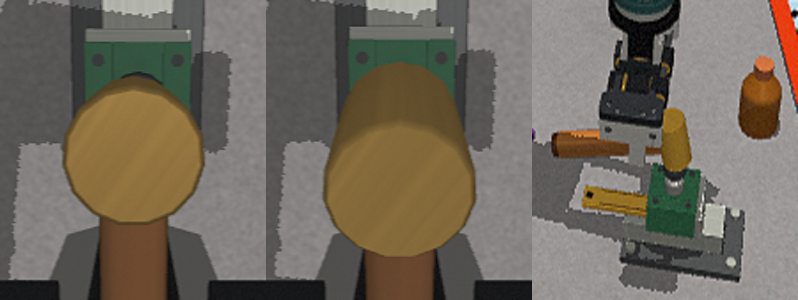

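Views: left, before the strike, the mallet is level (disc centre v≈222). Middle, after the strike, the head is tipped up about 12° in the grip (disc centre v≈244). Right, the mallet head sits squarely on the punch at (678,145). The handle slipped under load, so I can't be sure the punch bottomed. I'll level the head and strike once more, faster.

```bash
cat >> tilt.py <<'E'
def pit(y,a): # tool pointing down at yaw y, its x pitched down by a
    u=np.array([np.cos(y),np.sin(y),0]); k=np.array([0,0,1.]); return mk(np.cos(a)*u-np.sin(a)*k,-np.cos(a)*k-np.sin(a)*u)
def fromgp(gp,q): return rep(np.array(gp)+.019*R.from_quat(q).as_matrix()[:,2],q)
def disc(name):
    im=cv2.imread(f"pics/{name}.png")[:,:,::-1].astype(int); print(name,[(v,int(im[v,314:326].mean())) for v in range(150,310,4)])
E
python3 - <<'E'
from tilt import *
y=np.radians(-13.9);u=np.array([np.cos(y),np.sin(y),0]);s=np.array([.6125,-.1513,0])-.042*u;q=pit(y,np.radians(12))
ctrl.move_straight(fromgp(s+[0,0,.25],q),.15,rotation=q); ctrl.hold(.2)
J=[np.array(ctrl.solve_ik(fromgp(s+[0,0,z],q),q)) for z in np.arange(.25,.13,-.02)]; print((np.abs(np.diff(J,axis=0))/.02).max(0).round(2))
t=ctrl.get_clock(); ctrl.move_straight(fromgp(s+[0,0,.133],q),.55)
print(ctrl.get_clock()-t,ctrl.get_ft_force().round(1),ctrl.get_grip_width())
ctrl.move_straight(fromgp(s+[0,0,.25],q),.3); ctrl.hold(.1)
print(ctrl.get_grip_width(),ctrl.get_ft_force().round(2),ctrl.get_clock()); snap("w10"); disc("w10")
E
```

```text
[0.   0.67 1.76 0.   2.18 0.05]
0.3832999999999984 [-3.2  0.7  2.1] 0.20679441344339694
0.20956131902204814 [-0.63 -0.45 -4.64] 25.2667
w10 [(150, 55), (154, 55), (158, 54), (162, 54), (166, 79), (170, 77), (174, 78), (178, 79), (182, 79), (186, 80), (190, 79), (194, 80), (198, 80), (202, 80), (206, 81), (210, 81), (214, 81), (218, 81), (222, 81), (226, 81), (230, 89), (234, 101), (238, 100), (242, 100), (246, 99), (250, 99), (254, 98), (258, 98), (262, 98), (266, 98), (270, 99), (274, 100), (278, 101), (282, 101), (286, 100), (290, 99), (294, 99), (298, 99), (302, 98), (306, 71)]
```

```bash
python3 - <<'E'
from tilt import *
y=np.radians(3.4);u=np.array([np.cos(y),np.sin(y),0]);g=np.array([.574,.153,0])-.042*u;q=pit(y,np.radians(22))
ctrl.goto(fromgp(g+[0,0,.20],q),q)
ctrl.move_straight(fromgp(g+[0,0,.042],q),.2); ctrl.hold(.1)
print(ctrl.move_straight(fromgp(g+[0,0,.024],q),.03,force_limit=4), ctrl.get_ee_pos()-fromgp(g+[0,0,.028],q),ctrl.get_ft_force().round(1))
ctrl.open_gripper(); print(ctrl.get_grip_width(),ctrl.get_ft_force().round(1))
ctrl.move_straight(fromgp(g+[0,0,.17],q),.2)
q=down(y); ctrl.goto(np.array([.52,.15,.15]),q); ctrl.hold(.1); snap("w11")
c,E=load("w11"); im=cv2.imread("pics/w11.png"); hsv=cv2.cvtColor(im,cv2.COLOR_BGR2HSV)
m=((hsv[...,0]>17)&(hsv[...,0]<28)&(hsv[...,1]>90)&(hsv[...,2]>95)).astype(np.uint8);m[320:]=0;m[:,:230]=0;m[:,410:]=0
n,l,s,ce=cv2.connectedComponentsWithStats(m); i=1+s[1:,4].argmax(); print(s[i],ce[i],onz(ray(c,ce[i],E),.056),ctrl.get_clock())
E
```

```text
False [ 3.68963474e-05  2.31212300e-05 -4.09836874e-03] [-0.  -0.5 -5.1]
0.9991560158806587 [-1.2  0.5 -0.1]
[ 302  155   37   38 1120] [320.05892857 173.44285714] [0.57724127 0.15389885 0.056     ] 30.95
```

The mallet is standing upright at (0.577, 0.154). Next is the fob, after a clearance check against the purple fixtures.

```bash
python3 - <<'E'
from tilt import *
C=[ctrl.read_camera(n) for n in("scene","side")];X=[np.array(c["extrinsics"]) for c in C]
y=np.radians(-13.9);u=np.array([np.cos(y),np.sin(y),0]);v=np.array([-u[1],u[0],0]);g=np.array([.5253,-.1297,.044]);q=down(y)
for a,b in(((284,199),(226,231)),((184,232),(214,318))):
    p,e=tri([ray(C[0],a,X[0]),ray(C[1],b,X[1])]); print(p,e,"rel grip:",(p-g)@u,(p-g)@v)
ctrl.goto(fromgp(g+[0,0,.12],q),q); ctrl.move_straight(fromgp(g,q),.12,force_limit=10)
ctrl.grasp(60); print(ctrl.get_grip_width(),ctrl.get_finger_force(),ctrl.get_ee_pos()-fromgp(g,q),ctrl.get_ft_force().round(1),ctrl.get_clock())
E
```

```text
[0.34157417 0.01547296 0.11488142] 0.00026625084848497796 rel grip: -0.21322030196619274 0.09678568462286191
[ 0.33023522 -0.24776192  0.11724305] 0.00031560585858033546 rel grip: -0.16099081379657898 -0.16146467700038766
0.2690634773059544 59.997031688690186 [-1.30850269e-05 -4.38263997e-05 -2.77685021e-05] [-0.2 -0.1 -0.6] 34.3583
```

```bash
python3 - <<'E'
from tilt import *
y=np.radians(-13.9);u=np.array([np.cos(y),np.sin(y),0]);g=np.array([.5253,-.1297,.044]);q=down(y)
e=g-.072*u
print(ctrl.move_straight(fromgp(e,q),.06,force_limit=25),ctrl.get_ee_pos()-fromgp(e,q),ctrl.get_ft_force().round(1),ctrl.get_grip_width())
w=ctrl.get_grip_width()
if w>.2:
    e[2]=.32; ctrl.move_straight(fromgp(e,q),.15); print(ctrl.get_ft_force().round(2),ctrl.get_moment().round(3))
    q2=pit(y,np.radians(-45)); ctrl.move_straight(fromgp(e,q2),.08,rotation=q2); ctrl.hold(.5)
    print(ctrl.get_grip_width(),ctrl.get_ft_force().round(2),R.from_quat(ctrl.get_ee_rot()).as_matrix().round(2),ctrl.get_ee_pos(),ctrl.get_clock())
    # check fob tilt: brass pixels in both views vs prediction
    for n in("side","scene"):
        c=ctrl.read_camera(n);E=np.array(c["extrinsics"]);f=240/np.tan(np.radians(c["vfov"]/2)); im=c["image"]
        cv2.imwrite(f"pics/end_{n}.png",im[:,:,::-1])
        def pr(p): k=E[:3,:3].T@(p-E[:3,3]);return (round(c["cx"]-f*k[0]/k[2]),round(c["cy"]+f*k[1]/k[2]))
        for a in(30,45,60):
            a=np.radians(a); d=np.cos(a)*u+np.sin(a)*np.array([0,0,1]); print(n,np.degrees(a).round(),"marked end",pr(e+.115*d),"tail",pr(e-.025*d))
        hsv=cv2.cvtColor(im,cv2.COLOR_RGB2HSV); t0=pr(e)
        m=((hsv[...,0]>14)&(hsv[...,0]<30)&(hsv[...,1]>110)&(hsv[...,2]>60)).astype(np.uint8)
        k,l,s,ce=cv2.connectedComponentsWithStats(m); print([(s[i].tolist(),ce[i].round().tolist()) for i in range(1,k) if s[i,4]>30],t0)
E
```

```text
False [-1.32000602e-04  4.52000275e-05 -1.37802146e-04] [-1.   0.2 -1.9] 0.2692995305909016
[ 1.1   0.78 -2.36] [0.133 0.28  0.03 ]
0.2703758973510404 [-0.13  0.15 -2.27] [[ 0.69 -0.24  0.69]
 [-0.17 -0.97 -0.17]
 [ 0.71 -0.   -0.71]] [ 0.48949969 -0.12076869  0.28493233] 39.325
side 30.0 marked end (322, 172) tail (260, 196)
side 45.0 marked end (312, 161) tail (263, 198)
side 60.0 marked end (299, 151) tail (265, 200)
[([55, 8, 12, 12, 48], [61.0, 13.0]), ([0, 31, 54, 158, 3275], [16.0, 99.0]), ([463, 88, 43, 14, 162], [486.0, 96.0]), ([514, 91, 20, 10, 46], [522.0, 96.0]), ([385, 93, 7, 13, 56], [388.0, 99.0]), ([228, 137, 15, 26, 99], [235.0, 151.0]), ([143, 145, 38, 25, 231], [161.0, 157.0]), ([591, 148, 12, 14, 31], [596.0, 155.0]), ([269, 156, 47, 38, 434], [293.0, 175.0]), ([310, 205, 19, 24, 299], [321.0, 216.0]), ([387, 234, 24, 30, 334], [398.0, 248.0])] (271, 192)
scene 30.0 marked end (265, 164) tail (252, 164)
scene 45.0 marked end (261, 148) tail (253, 167)
scene 60.0 marked end (257, 134) tail (253, 169)
[([227, 107, 36, 7, 104], [245.0, 110.0]), ([354, 138, 50, 8, 286], [375.0, 142.0]), ([251, 145, 18, 21, 221], [258.0, 155.0]), ([572, 204, 23, 10, 216], [583.0, 208.0]), ([376, 243, 15, 25, 303], [383.0, 254.0])] (254, 164)
```

```bash
python3 -c "
from cell import ctrl
ctrl.hold(.3); print(abs(ctrl.get_qvel()).max(),ctrl.get_clock()); print(ctrl.sign_off())"
```

```text
0.0018915256639359147 39.725
the job is handed in; nothing more can be done
None
```

I handed the job in at about 40 s: fob drawn and held still at about 45° with the marked end up, grip about 32 cm above the bench. I struck the punch twice because the mallet slipped in the grip, I never saw the mark itself, and the mallet stands upright but was let go possibly a few millimetres above the bench.

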